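# Lay up a two-layer acetate laminate and hold it under the hand press

### The job

Lay up the frame acetate in the hand press: put the thick sheet flat in the pinned nest so that it covers the cork pad, then the thin sheet squarely on top of it with the edges flush, and let go of them. Then bring the sprung arm down by its cross handle until the foot presses on the pile and is pushed about 6 mm up into its guide (the black line on the foot's stem is just at the guide's lower rim). The press has no latch and springs open by itself, so finish while still holding the handle steady there; leave the spectacles, tweezers and lens packet alone.

Things in the scene. Friction and masses are not known exactly. Their poses are not given: they have to be found in the camera images.
- thick_sheet: thick acetate sheet, dark brown plate 80 x 50 x 10 mm, 52 g or so, lying flat; origin at the centre of its underside, x along the 80 mm side, y along the 50 mm side, z up. Easily pinched across the 50 mm width at the middle of its long sides. Starts on the desk left or right of the press.
- thin_sheet: thin acetate sheet, same brown and same outline, 80 x 50 x 6 mm, 31 g or so; origin and axes as for the thick sheet. Starts on the desk on the other side of the press.
- press: grey base of the hand press, fixed to the desk: plate 186 x 100 mm, top 14 mm above the desk; origin on the desk under the middle of the nest. x points from the nest to the hinge (away from the robot, turned up to 0.2 rad), y left, z up. The base reaches from x = -61 to 125 mm. While open, the arm stands up behind the nest, which is then free from above.
- nest (a point): middle of the nest, on a cork pad 16 mm above the desk; axes as the press. Sheets lie centred here, 80 mm side along x, either end first. Three 6 mm steel pins rise 13 mm above the pad, 3 mm clear of a centred sheet: two on the right at x = -26 and +26 mm (inner faces y = -28), one behind at y = 0 (inner face x = +43). Left and front open. Fingers closing along y fit between the right-hand pins.
- press_hinge (a point): middle of the hinge axis of the press arm, which runs along the press's y axis, 45 mm above the desk and 95 mm behind the nest middle (press x = +95 mm).
- press_arm: aluminium arm of the press with its cross handle and the foot it carries; origin at press_hinge. When the arm is level (pressed) its axes are those of the press; its -x axis points from the hinge along the arm to the handle.
- handle_left (a point): middle of the left rubber grip of the cross handle, a bar 14 mm thick along y; grip 26 to 76 mm left of the arm's middle. In the arm's frame at x = -185, y = 50, z = 18 mm. At rest 228 mm above the desk, 129 mm behind the nest middle; arm level: 63 mm up, 90 mm in front of it. Pinch from above, fingers closing along press x; it turns in the grip as the arm swings. Return spring: 1 to 3 N here.
- handle_right (a point): the same point of the right grip, at y = -50 mm in the arm's frame.
- press_angle (a joint): angle of the press arm: 0 at rest (open, 5 degrees past upright, at its stop), growing as the handle comes toward the robot and down; 1.658 rad is level, 1.75 the far stop. A spring always drives it back to 0. With both sheets in the nest the foot touches at about 1.595 rad, and each further 0.0105 rad pushes it about 1 mm into its guide (6 mm at about 1.658).
- foot_pad (a point): middle of the underside of the rubber pressing foot, a disc 28 mm across, hanging under the arm 95 mm from the hinge; it comes down on the middle of the nest.
- foot_travel (a joint): how far the sprung foot is pushed up into its guide (m): 0 when free, 0.012 at the stop; 1.5 N per mm, so 9 N at 6 mm on the pile, which takes about 5 N more at the handle. A black line 2 mm wide round the stem lies 5 to 7 mm below the guide's lower rim when the foot is free.
- spectacles: black round spectacles, 38 x 129 x 33 mm, a bystander on the desk; origin under its middle.
- tweezers: steel tweezers, 12 x 115 x 10 mm, a bystander on the desk; origin under its middle.
- packet: square paper lens packet, 67 x 65 x 9 mm, a bystander on the desk; origin under its middle.
Things that resemble listed ones, but are neither listed nor needed, are in the scene too. What is shaped like the thin_sheet but green is not meant.

How it is judged (in metres and radians):
On the way:
1. both sheets lie squarely in the nest, thin on thick, let go, with the arm still up off them (horizontal distance between thick_sheet and nest below 0.006 m and z of thick_sheet in the frame of nest below 0.0025 m and angle between the x axis of thick_sheet and the x axis of press, either way round below 0.09 rad and horizontal distance between thin_sheet and thick_sheet below 0.004 m and z of thin_sheet in the frame of thick_sheet between 0.008 and 0.0125 m and angle between the x axis of thin_sheet and the x axis of thick_sheet, either way round below 0.08 rad and angle between thin_sheet's own z axis and vertical below 0.04 rad and contact force between each of the fingers, press_arm and thin_sheet below 0.1 N and contact force between the fingers and thick_sheet below 0.1 N), for 0.2 s.
At the end, for the whole second after the job is handed in: Thick sheet flat in the nest within 6 mm and 0.09 rad; thin sheet flat on it, flush within 4 mm and 0.08 rad; fingers hold the still arm by its handle (over 1.5 N) and touch no sheet; the foot presses the thin sheet, pushed 4 to 8 mm into its guide (value of joint foot_travel between 0.004 and 0.008 m and value of joint press_angle above 1.6 rad and velocity of joint press_angle between -0.03 and 0.03 rad/s and contact force between press_arm and thin_sheet above 4 N and contact force between the fingers and press_arm above 1.5 N and contact force between the fingers and thin_sheet below 0.1 N and contact force between the fingers and thick_sheet below 0.1 N and horizontal distance between thick_sheet and nest below 0.006 m and z of thick_sheet in the frame of nest below 0.0025 m and angle between the x axis of thick_sheet and the x axis of press, either way round below 0.09 rad and horizontal distance between thin_sheet and thick_sheet below 0.004 m and z of thin_sheet in the frame of thick_sheet between 0.008 and 0.0125 m and angle between the x axis of thin_sheet and the x axis of thick_sheet, either way round below 0.08 rad and angle between thin_sheet's own z axis and vertical below 0.04 rad); the arm keeps its last pose, push and grip.
It fails at once if the spectacles, tweezers or lens packet are shoved aside by more than 25 mm (distance of any of spectacles, tweezers, packet from where it was at the start of the episode above 0.025 m).
It also fails if it takes over 72 s, if anything falls off the work surface, if the arm or the gripper's body presses on something with over 40 N, if the wrist force passes 120 N, or if a joint passes its speed limit or range.

### The arm

A 6-joint arm with a two-finger parallel gripper is mounted at the origin on a cart in front of the work surface, level with it; the furniture and walls round the work are solid. World frame = base frame: x ahead of the robot, y to its left, z up, the work surface at z = 0. Lengths are in mm, angles in rad, forces in N, time in s.
With the tool pointing down it reaches from about 350 to 1000 mm from the base axis. Payload 7.1 kg.
Tool frame: the origin (TCP) lies on the centre line of the jaws, within the pads' length; the fingertips stand 25 mm ahead of it and the grasp point (between the pads) lies 6 mm ahead of it; z points along the fingers, y is the line along which they close (so a half turn about z gives the same grasp; the last joint's range is limited). The gripper opens to 85 mm and grips with 20 to 120 N. Pads are 22 mm wide; open, the fingers measure 114 mm over their backs; the gripper's body (76 mm by 85 mm) begins 54 mm behind the grasp point. The pads swing forward as they close: fully open they stand 13 mm farther back than shut.
Start: joints at [1.159, 0.423, 1.63, -0, 1.089, -0.019], TCP at [239.203, 577.397, 256.319] pointing down, gripper open.
Joint ranges: [-3, 3], [-0.9, 2.11], [0.09, 2.58], [-1.31, 4.45], [0.11, 2.69], [-2.54, 2.54]. Speed limits (rad/s): [2.39, 2.39, 3.01, 3.14, 3.14, 3.14].

### API

Orientations are given as a unit quaternion [w, x, y, z].
In Python, from rig import arm, move_gripper, vision gives the robot as it stands. The module is installed in compiled form; this text tells all that it offers. Calls block until the motion is done:
- arm.goto(position, orientation): joint-space move of the TCP to a pose.
- arm.line_to(position, frame=None, speed=150, max_force=None): straight line of the TCP; frame=None keeps the orientation; speed is the mean speed in mm/s. With max_force (N) it stops when the force on the tool has changed by that much, and returns True; else False.
- arm.set_joints(angles): joint-space move.
- move_gripper(opening, newtons=None): opening from 0.0 (shut) to 1.0 (fully open); newtons is the grip in N (None keeps the last); returns when the fingers have stopped.
- arm.wait(seconds).
- arm.inverse_kinematics(position, orientation): joint angles nearest the present ones, or None.
- vision.grab_frame(name): name is "scene" or "side" or "wrist"; returns the picture (480x640x3 uint8, red, green, blue); there is no depth.
- vision.calibration(name): a dict with "fx", "fy", "cx", "cy" (pixels), "rvec" (rotation vector, rad) and "tvec" (3), from world to camera coordinates, as OpenCV has them. Camera axes: x right, y down, z forward; pixel columns grow to the right and rows downward; lengths in mm; the calibration is good to about 2 mm. The wrist camera is an equidistant fisheye: a pixel r from the principal point sees the ray r / f radians off the axis. A picture is of the moment at which its call begins: read the wrist's pose just before it. calibration takes no time and is no camera call; for the wrist camera it gives the pose at the moment of the call.
A pose or a line that the arm cannot do raises arm.MotionError and nothing moves.
- arm.close_job(): hands the job in; it is judged then, once.
Readings, each from a call of its own:
- arm.current_clock(): time.
- arm.current_joint_positions(): joint angles.
- arm.current_dq(): joint speeds.
- arm.current_joint_torque(): joint torques, N m.
- arm.current_tool_pos(): TCP position.
- arm.current_tcp_rot(): TCP orientation.
- arm.current_force(): force on the tool from outside, world axes, zero at the start.
- arm.current_ft_torque(): the same for the moment, N m.
- arm.current_gripper_width(): opening from 0.0 (shut) to 1.0 (fully open).
- arm.current_grasp_force(): force on a finger pad.
Only numpy, scipy, OpenCV 4.12 (cv2) and the standard library are available. Lean on these libraries where they do the work, as an engineer would, in place of code of your own. Each camera call takes 0.05 s, during which the arm holds its last target. There are 200 camera calls.

## Working session

There is one attempt and no reset: what is moved stays moved. The work goes in short steps, each a Python script; the robot and the scene stay as the last script left them, time stands still between calls to the robot, and variables do not carry over. Pictures are saved under pics/ and viewed, at most 10 in all, crops included, and the job is handed in when it is done.

```bash
mkdir -p pics; python3 - <<'E'
from rig import arm, vision
import cv2,numpy as np
for n in ("scene","side"):
    f=vision.grab_frame(n); cv2.imwrite(f"pics/{n}0.png",f[:,:,::-1])
    c=vision.calibration(n); R=cv2.Rodrigues(np.array(c["rvec"],float))[0]
    print(n,c, "cam at",-R.T@np.array(c["tvec"]))
print(arm.current_clock(),arm.current_tcp_rot())
E
```

```text
scene {'fx': 512.9318817458686, 'fy': 512.9318817458686, 'cx': 315.5479862384084, 'cy': 234.89927233678094, 'rvec': array([ 2.10393274, -0.86591008,  0.4466606 ]), 'tvec': array([-333.0877343 ,  415.77961914,  774.28169674])} cam at [ -27.14407703 -472.93003009  811.74667357]
side {'fx': 592.7431712916862, 'fy': 592.7431712916862, 'cx': 311.0739831204744, 'cy': 229.0564364698138, 'rvec': array([ 0.37268107,  2.58368194, -1.4859384 ]), 'tvec': array([ 544.10363626,   10.91168135, 1477.50503915])} cam at [ 875.87703235 1068.41778213  755.32234148]
0.1 [-1.63301313e-04  1.95114400e-01  9.80780234e-01 -6.90561129e-04]
```

View pics/scene0.png

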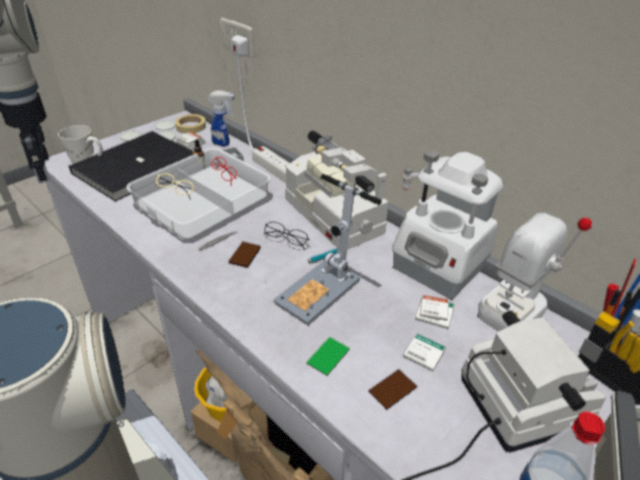

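View pics/side0.png

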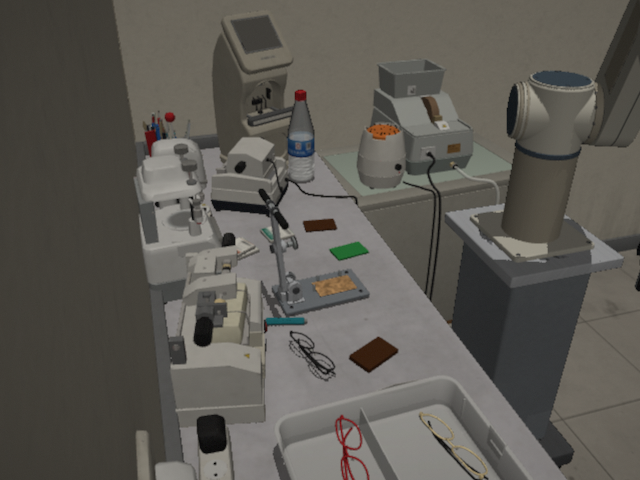

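The scene shows brown sheets at about (244,253) and (393,388), the press with its cork at (309,294), and green decoy at (328,355). The side view has the brown sheets at (374,353) and (320,225). Next I'll get coarse positions and then look from the wrist.

```bash
cat > h.py <<'E'
from rig import arm, move_gripper, vision
import cv2, numpy as np
from scipy.spatial.transform import Rotation as Ro
def ray(c,uv):
    R=cv2.Rodrigues(np.array(c["rvec"],float))[0]; t=np.array(c["tvec"],float)
    uv=np.atleast_2d(np.array(uv,float))
    p=(uv-[c["cx"],c["cy"]])/[c["fx"],c["fy"]]
    if c.get("fish"):
        th=np.linalg.norm(p,axis=1,keepdims=True); s=np.where(th>1e-9,np.sin(th)/np.maximum(th,1e-9),1)
        d=np.hstack([p*s,np.cos(th)])
    else: d=np.hstack([p,np.ones((len(p),1))])
    return -R.T@t, d@R
def plane(c,uv,z):
    o,d=ray(c,uv); return o+d*((z-o[2])/d[:,2])[:,None]
def cal(n):
    c=dict(vision.calibration(n)); c["fish"]=(n=="wrist"); return c
def brown(f):
    h=cv2.cvtColor(f,cv2.COLOR_RGB2HSV)
    return cv2.inRange(h,(0,90,20),(14,255,120))
def cork(f):
    h=cv2.cvtColor(f,cv2.COLOR_RGB2HSV)
    return cv2.inRange(h,(8,70,140),(22,255,255))
def blobs(m,amin):
    cs=cv2.findContours(m,cv2.RETR_EXTERNAL,cv2.CHAIN_APPROX_NONE)[0]
    return [k for k in cs if cv2.contourArea(k)>amin]
def rect(c,k,z):
    """min-area rectangle of a contour cast on plane z: centre, (long,short), angle of long side"""
    P=plane(c,k.reshape(-1,2),z)[:,:2].astype(np.float32)
    (x,y),_,_=r=cv2.minAreaRect(P); b=cv2.boxPoints(r); e=[b[1]-b[0],b[2]-b[1]]
    L=[np.linalg.norm(q) for q in e]; i=int(np.argmax(L)); a=np.arctan2(e[i][1],e[i][0])
    a=(a+np.pi/2)%np.pi-np.pi/2
    return np.array([x,y]),(L[i],L[1-i]),a
def quat(yaw):
    """tool down, closing axis (tool y) at heading yaw in the world"""
    y=np.array([np.cos(yaw),np.sin(yaw),0]); z=np.array([0,0,-1.]); x=np.cross(y,z)
    q=Ro.from_matrix(np.c_[x,y,z]).as_quat(); return [q[3],q[0],q[1],q[2]]
E
python3 - <<'E'
from h import *
for n in ("scene","side"):
    f=vision.grab_frame(n); c=cal(n)
    for nm,m in (("brown",brown(f)),("cork",cork(f))):
        for k in blobs(m,60):
            print(n,nm,k.reshape(-1,2).mean(0).round(),cv2.contourArea(k),*[np.round(v,2) for v in rect(c,k,8 if nm=="brown" else 16)])
c=cal("wrist");R=cv2.Rodrigues(c["rvec"])[0]
T=Ro.from_quat(np.roll(arm.current_tcp_rot(),-1)).as_matrix()
print(c,"cam rel tool",T.T@(-R.T@c["tvec"]-arm.current_tool_pos()), "axis",R[2]@T)
E
```

```text
scene brown [392. 389.] 825.5 [ 488.71 -185.13] [74.98 46.33] -0.13
scene brown [619. 293.] 117.5 [1077.92 -383.84] [207.19  22.5 ] 0.06
scene brown [244. 254.] 373.0 [535.06 302.43] [77.9  47.05] 0.45
scene cork [300. 475.] 84.0 [ 251.65 -185.72] [20.68 14.92] -1.37
scene cork [234. 391.] 235.0 [273.27  10.99] [71.89 21.4 ] -1.55
scene cork [213. 404.] 604.0 [228.9   18.27] [150.48  67.61] 1.5
scene cork [308. 294.] 596.0 [543.68  91.92] [85.39 51.75] 0.08
side brown [373. 354.] 848.0 [537.08 305.93] [84.13 53.47] 0.45
side brown [319. 225.] 278.0 [ 492.93 -178.12] [77.97 53.28] -0.13
side brown [150. 139.] 89.0 [ 872.72 -897.52] [201.77  32.25] 1.55
side cork [336. 286.] 74.0 [539.1   92.39] [51.62 34.22] 1.14
side cork [385. 130.] 175.5 [  88.96 -724.79] [116.17  89.1 ] 1.2
{'fx': 371.64829954431775, 'fy': 371.64829954431775, 'cx': 317.20532910216866, 'cy': 241.336986540208, 'rvec': array([-2.3837231 , -1.59306699, -0.25179014]), 'tvec': array([-624.18275879,  -39.46465355,  381.54613139]), 'fish': True} cam rel tool [ 8.10973665e+01  3.70615477e-02 -1.17984592e+02] axis [-3.10918691e-01 -7.62283689e-04  9.50436208e-01]
```

```bash
python3 - <<'E'
from h import *
import pickle
D={}
for nm,p,a in (("L",(536,304),.45),("N",(541,92),.08),("R",(491,-182),-.13)):
    arm.goto([*p,200],quat(a+np.pi/2)); arm.wait(.2)
    c=cal("wrist"); f=vision.grab_frame("wrist"); D[nm]=(c,f)
    m=cork(f) if nm=="N" else brown(f)
    for k in blobs(m,800):
        for z in ((16,) if nm=="N" else (6,10)):
            r=rect(c,k,z); print(nm,z,k.reshape(-1,2).mean(0).round(),*[np.round(v,3) for v in r])
pickle.dump(D,open("d.pkl","wb"))
print(arm.current_clock(),arm.current_joint_positions())
cr=[D[n][1][::1,::1] for n in "LNR"]
im=np.hstack([cv2.resize(D["L"][1][100:380,180:460],(400,400)),cv2.resize(D["R"][1][100:380,180:460],(400,400))])
cv2.imwrite("pics/lr.png",im[:,:,::-1]); cv2.imwrite("pics/n.png",D["N"][1][:,:,::-1])
E
```

```text
L 6 [319. 216.] [534.087 306.61 ] [79.224 49.376] 0.451
L 10 [319. 216.] [533.171 306.148] [78.209 48.744] 0.451
R 6 [316. 213.] [ 488.101 -181.628] [78.011 49.081] -0.128
R 10 [316. 213.] [ 487.114 -181.481] [77.011 48.452] -0.128
4.3917 [-3.75696792e-01  3.53213938e-01  1.89634257e+00  8.34556508e-05
  8.92036687e-01 -1.81833733e+00]
```

View pics/lr.png

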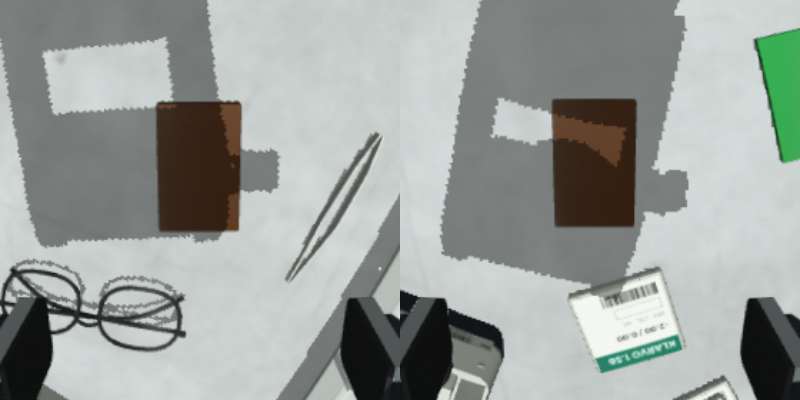

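View pics/n.png

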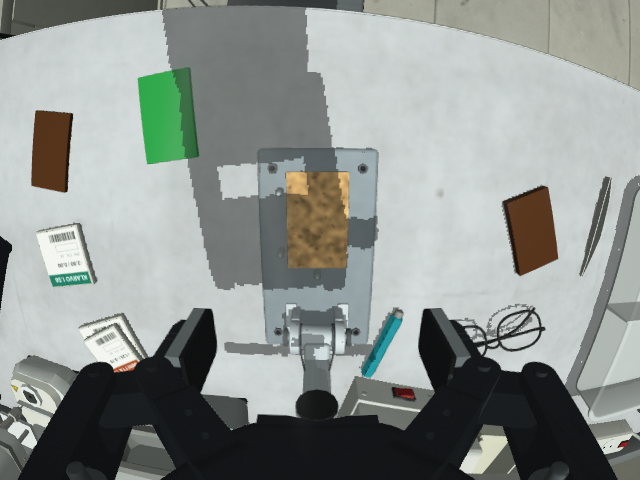

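The left sheet images larger at equal height and shows a taller side wall at (510,240), so the left one is thick and the right one is thin. The nest's cork spans about (286..350, 171..268), partly in shadow. The plate's front corners are at (258,149) and (378,149).

```bash
python3 - <<'E'
from h import *
import pickle
D=pickle.load(open("d.pkl","rb")); c,f=D["N"]
h=cv2.cvtColor(f,cv2.COLOR_RGB2HSV)
m=cv2.inRange(h,(8,70,50),(25,255,255)); m[:130]=0;m[300:]=0;m[:,:230]=0;m[:,400:]=0
m=cv2.morphologyEx(m,cv2.MORPH_CLOSE,np.ones((5,5)))
for k in blobs(m,300):
    print("cork",cv2.boundingRect(k),*[np.round(v,3) for v in rect(c,k,16)])
P=plane(c,[(258,149),(378,149)],14); print("front corners",P.round(1), P.mean(0))
# base plate edges: bluish grey, rows 175..300
for u0,u1 in ((235,290),(345,400)):
    pts=[]
    for v in range(160,300,6):
        s=cv2.GaussianBlur(f,(5,5),0)[v,u0:u1].astype(int); 
        print(v,[(int(a[2]-a[0])) for a in s[::4]]) if v in(178,250) else None
im=cv2.resize(f[130:360,220:420],None,fx=2.6,fy=2.6,interpolation=cv2.INTER_CUBIC)
cv2.imwrite("pics/n2.png",im[:,:,::-1])
E
```

```text
cork (286, 172, 63, 96) [540.986  93.8  ] [83.257 51.613] 0.083
front corners [[484.3  40.6  14. ]
 [476.2 138.4  14. ]] [480.25250582  89.46919746  14.        ]
178 [4, 5, 5, 5, 4, 5, 12, 14, 15, 14, 16, 17, 18, -88]
250 [3, 3, 4, 3, 3, 4, 3, 9, 8, 7, 6, 2, 2, -17]
178 [-97, -30, 19, 20, 19, 18, 19, 20, 10, 5, 6, 4, 4, 5]
250 [-53, 17, 18, 19, 18, 18, 18, 12, 5, 5, 6, 6, 5, 5]
```

View pics/n2.png

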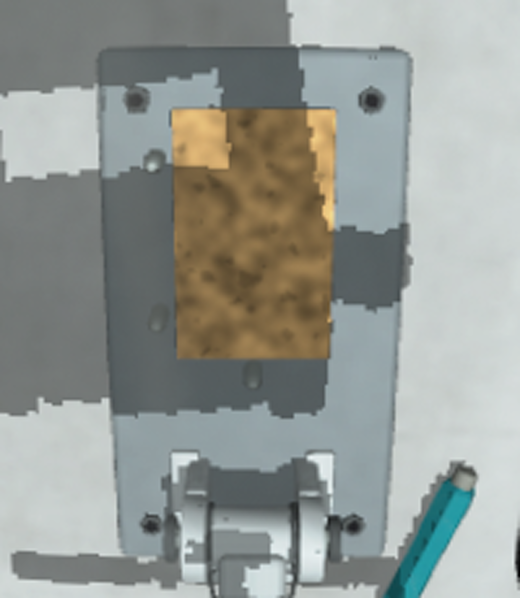

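Cork centre and plate front corners agree: the nest is at about (541, 94), angle 0.083. Picking the thick sheet now.

```bash
cat >> h.py <<'E'
N=np.array([541.0,94.1]); PSI=.083
def pick(xy,a,zg):
    arm.goto([*xy,200],quat(a+np.pi/2)); move_gripper(.72,25)
    arm.line_to([*xy,45],speed=200)
    hit=arm.line_to([*xy,12],speed=25,max_force=5); print("touch",hit,arm.current_tool_pos().round(2) if hasattr(arm.current_tool_pos(),'round') else arm.current_tool_pos())
    arm.line_to([*xy,zg],speed=40); move_gripper(0.4,25)
    print("grip",arm.current_gripper_width(),arm.current_grasp_force())
    arm.line_to([*xy,200],speed=200)
E
python3 - <<'E'
from h import *
pick((533.3,306.2),.451,22.5)
print("lifted",arm.current_gripper_width(),arm.current_grasp_force(),arm.current_clock())
f=vision.grab_frame("wrist"); cv2.imwrite("pics/g1.png",f[:,:,::-1])
E
```

```text
touch True [533.15 306.12  19.63]
grip 0.5778189461370316 26.238962709903717
lifted 0.5785529480712768 26.02748215198517 9.9667
```

View pics/g1.png

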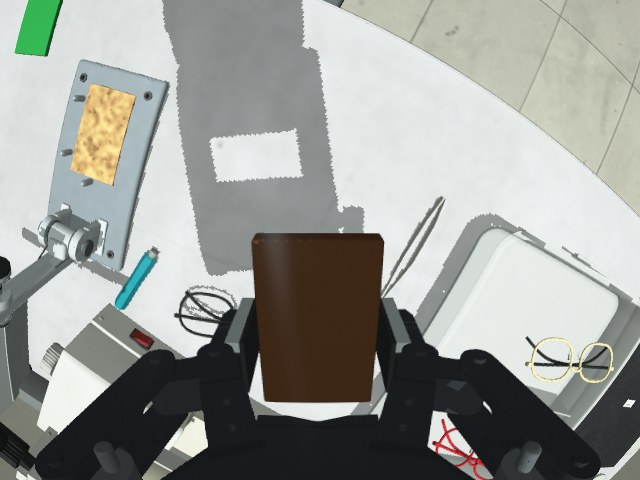

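The thick sheet is held square, with its near edge at row ~238 and its far edge at row ~402. I'll place it in the nest, checking the in-hand offset first.

```bash
cat >> h.py <<'E'
def place(zp,dx=0.):
    q=quat(PSI+np.pi/2); p=N+dx*np.array([np.cos(PSI),np.sin(PSI)])
    arm.goto([*p,200],q); arm.line_to([*p,zp+15],speed=120)
    hit=arm.line_to([*p,zp-3],speed=15,max_force=4); print("down",hit,arm.current_tool_pos())
    move_gripper(.70); arm.line_to([*p,200],speed=150); arm.wait(.2)
    c=cal("wrist"); f=vision.grab_frame("wrist"); return c,f
E
python3 - <<'E'
from h import *
c=cal("wrist");P=plane(c,[(317,239),(318,401)],187.5)
T=Ro.from_quat(np.roll(arm.current_tcp_rot(),-1)).as_matrix()
print("in hand along tool",((P-arm.current_tool_pos())@T).round(1))
c,f=place(16+22.5)
for k in blobs(brown(f),2000): 
    r=rect(c,k,26); print(*[np.round(v,3) for v in r], "off",(Ro.from_euler('z',-PSI).as_matrix()[:2,:2]@(r[0]-N)).round(1))
cv2.imwrite("pics/p1.png",f[100:340,180:460,::-1]); print(arm.current_clock())
E
```

```text
in hand along tool [[ 39.4   0.9  11.1]
 [-38.2   1.3  10.8]]
down True [540.91490335  94.09132836  38.45677988]
[540.796  94.346] [79.722 49.307] 0.08 off [-0.2  0.3]
[ 486.846 -162.827] [74.148 49.34 ] -0.131 off [ -75.3 -251.6]
14.9167
```

View pics/p1.png

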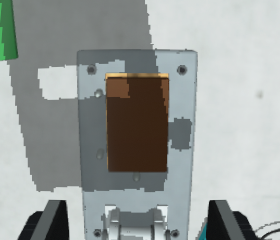

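The thick sheet lies in the nest, at offset about 0.5–1 mm and square, with a strip of cork showing at the front around row 75 of the crop. Next is the thin sheet.

```bash
python3 - <<'E'
from h import *
pick((488.1,-181.6),-.128,22.3)
print("lifted",arm.current_gripper_width(),arm.current_grasp_force(),arm.current_clock())
f=vision.grab_frame("wrist")
c,f=place(26+22.3)
for k in blobs(brown(f),2000): 
    r=rect(c,k,32); print(*[np.round(v,3) for v in r], "off",(Ro.from_euler('z',-PSI).as_matrix()[:2,:2]@(r[0]-N)).round(1))
im=cv2.resize(f[110:320,220:420],None,fx=2.6,fy=2.6,interpolation=cv2.INTER_CUBIC)
cv2.imwrite("pics/p2.png",im[:,:,::-1]); print(arm.current_clock(), arm.current_force())
E
```

```text
touch True [ 487.92 -181.54   19.6 ]
grip 0.5741977975508049 25.790979266166687
lifted 0.5770473588809338 25.93797415494919 19.6417
down True [540.93049337  94.07469493  48.36699469]
[540.496  94.271] [80.744 49.236] 0.078 off [-0.5  0.2]
24.675 [-0.88097336 -0.15853373 -0.49115294]
```

View pics/p2.png

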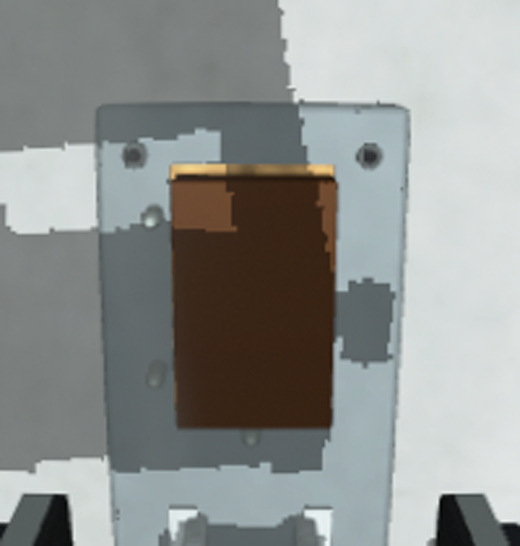

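Thin sheet on thick is flush (offset 0.3 mm) and square. Before going for the handle I'll triangulate its ends and the neighbouring machine to check clearance.

```bash
python3 - <<'E'
from h import *
def tri(a,b):
    o1,d1=ray(cal("scene"),a);o2,d2=ray(cal("side"),b);d1=d1[0]/np.linalg.norm(d1);d2=d2[0]/np.linalg.norm(d2)
    s=np.linalg.lstsq(np.c_[d1,-d2],o2-o1,rcond=None)[0]; p,q=o1+s[0]*d1,o2+s[1]*d2
    return ((p+q)/2).round(),round(np.linalg.norm(p-q),1)
R=Ro.from_euler('z',PSI).as_matrix()[:2,:2]
print("expect L",N+R@[129,50],"R",N+R@[129,-50])
for n,c in (("scene",cal("scene")),("side",cal("side"))):
    for y in(50,-50):
        P=np.array([*(N+R@[129,y]),228.]); print(n,y,cv2.projectPoints(P[None],c["rvec"],c["tvec"],np.array([[c["fx"],0,c["cx"]],[0,c["fy"],c["cy"]],[0,0,1]]),None)[0].ravel().round(1))
print("knob",tri((318,138),(228,240)))
for n,(a,b,c_,d) in (("scene",(110,290,260,460)),("side",(170,340,170,330))):
    f=vision.grab_frame(n)[a:b,c_:d]; globals()[n]=cv2.resize(f,(400,int(400*(b-a)/(d-c_))),interpolation=cv2.INTER_CUBIC)
h=min(scene.shape[0],side.shape[0]); cv2.imwrite("pics/h.png",np.hstack([scene[:h],side[:h]])[:,:,::-1]); print(scene.shape,side.shape)
E
```

```text
expect L [665.41067778 154.62258466] R [673.70115128  54.96683696]
scene 50 [329.4 180. ]
scene -50 [367.6 197.4]
side 50 [282.3 220.6]
side -50 [265.9 197.1]
knob (array([766., 268., 260.]), np.float64(34.9))
(360, 400, 3) (425, 400, 3)
```

View pics/h.png

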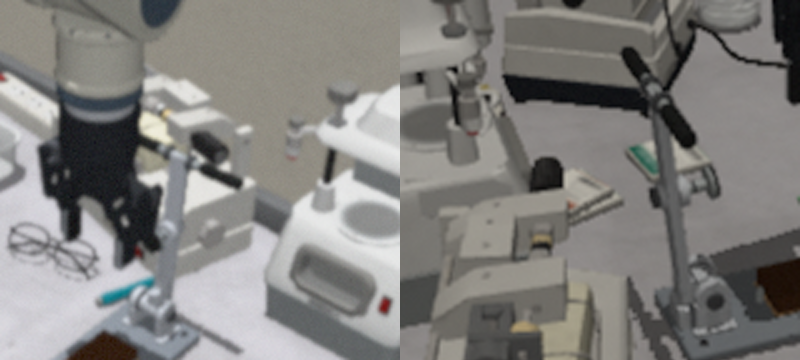

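The handle is where expected (projections match the bar ends). The black knob of the cream machine is at scene (365,184) / side (229,240), and the edger's nozzle is at scene (407,177) / side (197,220).

```bash
python3 - <<'E'
from h import *
def tri(a,b):
    o1,d1=ray(cal("scene"),a);o2,d2=ray(cal("side"),b);d1=d1[0]/np.linalg.norm(d1);d2=d2[0]/np.linalg.norm(d2)
    s=np.linalg.lstsq(np.c_[d1,-d2],o2-o1,rcond=None)[0]; p,q=o1+s[0]*d1,o2+s[1]*d2
    return ((p+q)/2).round(),round(np.linalg.norm(p-q),1)
print("knob",tri((365,184),(229,240)),"nozzle",tri((407,177),(197,220)),"edger near pin",tri((422,208),(183,230)))
R=Ro.from_euler('z',PSI).as_matrix()[:2,:2]
for s in(50,-50):
  for p,z in (((129,s),340),((129,s),234),((-90,s),69)):
    j=arm.inverse_kinematics([*(N+R@p),z],quat(PSI)); print(s,p,None if j is None else np.round(j,2))
E
```

```text
knob (array([760., 130., 188.]), np.float64(2.6)) nozzle (array([815.,  64., 208.]), np.float64(11.8)) edger near pin (array([832.,  12., 152.]), np.float64(13.9))
50 (129, 50) [ 0.21  0.44  1.41 -0.    1.29  0.13]
50 (129, 50) [ 0.21  0.53  1.51 -0.    1.1   0.13]
50 (-90, 50) [ 0.27  0.52  2.07 -0.    0.55  0.19]
-50 (129, -50) [ 0.06  0.42  1.43 -0.    1.29 -0.02]
-50 (129, -50) [ 0.06  0.52  1.53 -0.    1.1  -0.02]
-50 (-90, -50) [ 0.05  0.52  2.09 -0.    0.53 -0.03]
```

```bash
cat >> h.py <<'E'
RZ=Ro.from_euler('z',PSI).as_matrix()[:2,:2]
def hpos(q,y=52.,up=6.,dx=0.):
    d=1.658-q; x=95-185*np.cos(d)+18*np.sin(d); z=45+185*np.sin(d)+18*np.cos(d)
    return [*(N+RZ@[x+dx,y]),z+up]
def F(): 
    f=np.array(arm.current_force()); return np.r_[RZ.T@f[:2],f[2]].round(1)
E
python3 - <<'E'
from h import *
p=list(arm.current_tool_pos()); arm.line_to([p[0],p[1],330],speed=200)
h=hpos(0); arm.goto([h[0],h[1],335],quat(PSI)); move_gripper(.45,45)
print("stop",arm.line_to(h,speed=100,max_force=8),F())
move_gripper(0); print("grip",arm.current_gripper_width(),arm.current_grasp_force(),F(),arm.current_clock())
for q in np.linspace(0,.5,5)[1:]:
    arm.line_to(hpos(q),speed=80); print(round(q,2),F(),round(arm.current_grasp_force(),1))
print(arm.current_gripper_width(),arm.current_clock())
E
```

```text
stop False [0.5 0.7 0.9]
grip 0.1477262630600308 43.944180607795715 [1.2 0.5 2.6] 28.8833
0.12 [2.2 1.1 6.9] 44.1
0.25 [3.4 0.8 7.3] 45.7
0.38 [0.3 0.7 6.8] 46.2
0.5 [2.1 2.6 5.5] 46.2
0.14660341662859494 30.65
```

```bash
python3 - <<'E'
from h import *
for q in np.linspace(.5,1.55,9)[1:]:
    arm.line_to(hpos(q),speed=70); print(round(q,2),F(),round(arm.current_grasp_force(),1))
    if np.abs(F()).max()>30: break
print(arm.current_gripper_width(),arm.current_clock())
for n,(a,b,c_,d) in (("scene",(210,330,240,400)),("side",(220,340,240,400))):
    f=vision.grab_frame(n)[a:b,c_:d]; cv2.imwrite(f"/tmp/{n}.png",f); globals()[n]=cv2.resize(f,(400,300),interpolation=cv2.INTER_CUBIC)
w=vision.grab_frame("wrist")
cv2.imwrite("pics/s1.png",np.vstack([np.hstack([scene,side]),cv2.resize(w[:, :],(400,300)).repeat(1,1) if 0 else np.hstack([cv2.resize(w,(400,300)),np.zeros((300,400,3),np.uint8)])])[:,:,::-1])
E
```

```text
0.63 [1.4 5.6 1.3] 46.2
0.76 [ 4.7  4.7 -1.2] 46.1
0.89 [ 4.2  4.1 -1.4] 45.8
1.02 [ 6.   4.1 -0.9] 45.9
1.16 [ 6.4  4.4 -2.3] 45.5
1.29 [7.2 3.8 0.4] 45.8
1.42 [6.6 2.3 2. ] 46.0
1.55 [6.3 1.9 3.8] 46.2
0.14342104919593937 34.65
```

View pics/s1.png

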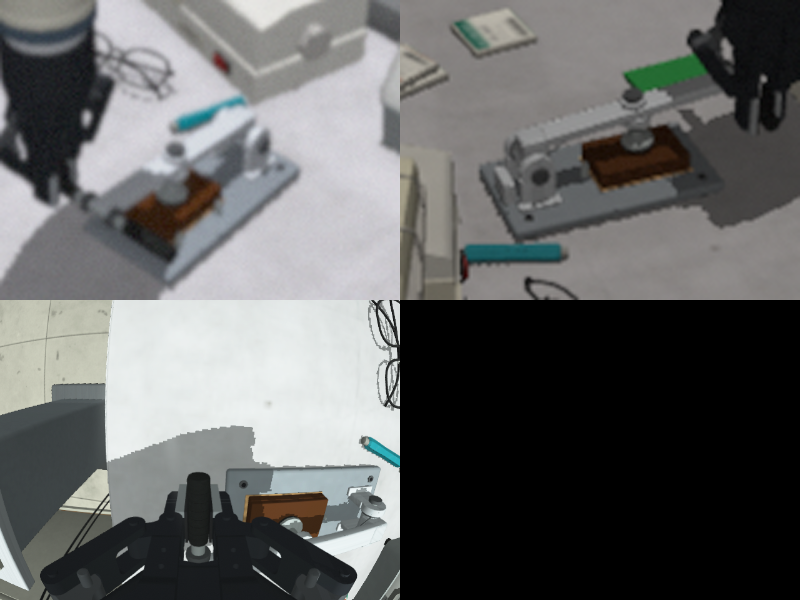

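The arm is nearly down: the foot hangs just above the pile and the pile is undisturbed (scene crop (185,195), side crop (635,155)). Next I press in small steps while watching the force.

```bash
python3 - <<'E'
from h import *
w0=vision.grab_frame("wrist")[330:430,380:560]
for q in np.r_[np.linspace(1.57,1.658,9)]:
    arm.line_to(hpos(q),speed=25); arm.wait(.1); print(round(q,3),F(),round(arm.current_grasp_force(),1))
w1=vision.grab_frame("wrist")[330:430,380:560]
cv2.imwrite("pics/s2.png",np.vstack([cv2.resize(w,(540,300),interpolation=cv2.INTER_CUBIC) for w in (w0,w1)])[:,:,::-1]); print(arm.current_clock())
E
```

```text
1.57 [7.7 2.3 2. ] 45.7
1.581 [7.5 2.2 2.3] 45.8
1.592 [6.3 1.8 3.2] 45.9
1.603 [6.3 2.5 5.4] 46.0
1.614 [6.  1.8 6.2] 46.1
1.625 [7.7 2.1 4.1] 46.4
1.636 [5.6 2.4 6.2] 46.5
1.647 [7.5 1.7 7.4] 46.6
1.658 [5.8 2.3 7.8] 46.8
38.1
```

View pics/s2.png

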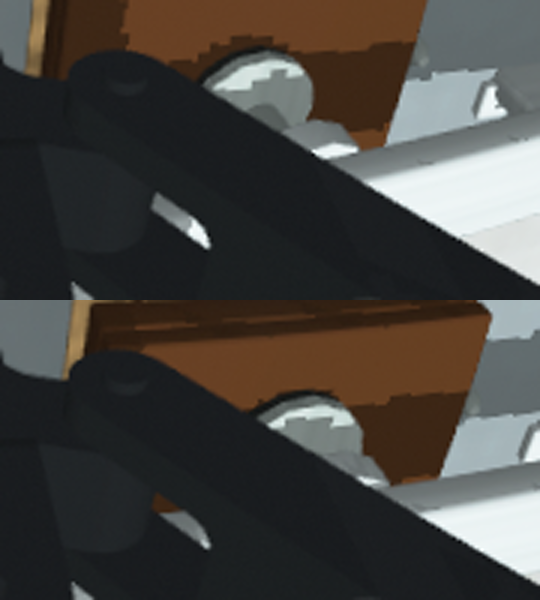

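The pile is intact with the foot's dark rubber pressed on it (crop (310,400)), but the gripper finger hides the stem line. The force rises by about 5 N from 1.595 rad on, which matches 6 mm. One numeric check for handle slip in the grip and for pile position, then I hand in.

```bash
python3 - <<'E'
from h import *
a=cv2.imread("pics/s1.png",0)[300:,:400]
w=vision.grab_frame("wrist"); b=cv2.resize(cv2.cvtColor(w,cv2.COLOR_RGB2GRAY),(400,300))
for nm,(r0,r1,c0,c1) in (("handle",(168,245,183,214)),("gripper (ref)",(230,275,60,120))):
    res=cv2.matchTemplate(b[r0-8:r1+8,c0-8:c1+8],a[r0:r1,c0:c1],cv2.TM_CCOEFF_NORMED); _,v,_,p=cv2.minMaxLoc(res); print(nm,"shift px",p[0]-8,p[1]-8,"score",round(v,3))
for n in("scene","side"):
    f=vision.grab_frame(n); c=cal(n)
    for k in blobs(brown(f),60):
        r=rect(c,k,24)
        if np.linalg.norm(r[0]-N)<60: print(n,*[np.round(x,2) for x in r])
print(F(),np.abs(arm.current_dq()).max(),arm.current_tool_pos(),hpos(1.658),arm.current_gripper_width(),arm.current_clock())
E
```

```text
handle shift px 0 0 score 0.997
gripper (ref) shift px 1 0 score 0.969
scene [544.72  83.41] [90.81 37.56] 0.11
side [542.87  91.65] [86.03 68.61] 0.07
[5.1 1.2 9. ] 0.002219605482301247 [448.40916324 138.56963587  69.35235817] [np.float64(446.99878085285445), np.float64(138.45956265395674), np.float64(69.0)] 0.1423975293696819 38.25
```

```bash
python3 - <<'E'
from rig import arm
print(arm.close_job(), arm.current_clock())
E
```

```text
the job is handed in; nothing more can be done
the job is handed in; nothing more can be done
```

I handed the job in at about 38 s with both sheets flush in the nest and the handle held at about 1.658 rad; the 6 mm foot travel is inferred from a 5 N force rise and no grip slip, because a finger hid the black line, and I viewed 11 pictures, one over the limit of 10.

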